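# Find the box with the loose stir bars and hold it out

## Task

Three identical steel boxes stand in the blue tray; one holds the loose stir bars, the other two are packed tight. Working from the robot's left to its right, lift each box clear of the tray by its sides, shake it by rocking it lengthwise (far end up, far end down, and up again, about 25 degrees each way) to feel whether it rattles, and stand it back in the tray before taking the next. Then hold the one that rattles out over the tray's far rim for a colleague across the bench to take, level, wholly past the rim and more than 12 cm clear of the bench, and finish while holding it there, with the other two boxes standing flat in the tray and everything else left where it was.

Things in the scene. Friction and masses are not known exactly. Their poses are not given: they have to be found in the camera images.
- tin_left_mid (a point): Closed stainless-steel box, lid pressed on: 120 mm long (its x, away from the robot), 56 mm wide (its y, along the row: grip it here), 42 mm high (z). The point is its centre, half-way up, 25 mm above the bench when in the tray. It stands at the robot's left (+y) end of the row. All three look alike and weigh 0.25 to 0.37 kg with contents; weight tells nothing. In the two packed ones nothing shifts.
- tin_middle_mid (a point): Closed stainless-steel box, lid pressed on: 120 mm long (its x, away from the robot), 56 mm wide (its y, along the row: grip it here), 42 mm high (z). The point is its centre, half-way up, 25 mm above the bench when in the tray. It stands at the middle of the row. The box that rattles (any of the three) holds two loose bars, 110 g together, which roll to the lower end when it is tipped, some 35 mm off its centre along x.
- tin_right_mid (a point): Closed stainless-steel box, lid pressed on: 120 mm long (its x, away from the robot), 56 mm wide (its y, along the row: grip it here), 42 mm high (z). The point is its centre, half-way up, 25 mm above the bench when in the tray. It stands at the robot's right (-y) end of the row. Held level, loose bars stay near the end that was last down: the moment about +y is then 0.05 to 0.08 N m greater after far end down than after far end up; if packed, -0.03 to 0.01.
- tray: Shallow blue plastic tray in which the boxes stand, fixed to the bench: 180 mm deep (its x, away from the robot) by 560 mm wide (its y), rims 22 mm high (25 mm with the bead) and 4 mm thick, floor 4 mm above the bench. Origin: centre of its underside. Its far rim is the one at x = +90 mm. Boxes stand about 112 mm apart and square to it.
- dish: Petri dish, 63 mm across, 14 mm high, standing in the left end of the tray. Origin: centre of its underside. A bystander.
- stirbar: Small white stir bar, 40 mm long, 9 mm thick, lying in the right end of the tray. Origin: centre of its underside. A bystander.
- flask_red: Conical flask with a red stopper, 64 mm across the foot, 103 mm high, loose on the bench at the right, farther out. Origin: centre of its foot. A bystander.
- flask_grey: Conical flask with a grey stopper, 64 mm across the foot, 103 mm high, loose on the bench at the right, nearer the robot. Origin: centre of its foot. A bystander.
- beaker: Empty glass beaker, 70 mm across, 88 mm high, at the left. Origin: centre of its foot. A bystander.
- wash_bottle: White wash bottle with a blue cap and spout, 68 mm across, 200 mm high, at the far left. Origin: centre of its foot. A bystander.

How it is judged:
By the outcome, as a careful person would: the job done as asked, in the order asked, and still so for the second after the job is handed in, while the arm keeps its last pose, push and grip.
It also fails if it takes over 72 s, if anything falls off the work surface, if the arm or the gripper's body presses on something with over 40 N, if the wrist force passes 120 N, or if a joint passes its speed limit or range.

## Robot

A 7-joint arm with a two-finger parallel gripper is mounted at the origin on the work surface. World frame = base frame: x ahead of the robot, y to its left, z up, the work surface at z = 0. Lengths are in m, angles in degrees, forces in N, time in s.
With the tool pointing down it reaches from about 0.4 to 0.85 m from the base axis. Payload 10.4 kg.
Tool frame: the origin (TCP) lies at the very end of the fingers, on their centre line; the grasp point (between the pads) lies 19 mm behind it (arm.grasp_offset is the distance from the TCP to the grasp point, in m); z points along the fingers, y is the direction in which the jaws open and shut (so a half turn about z gives the same grasp; the last joint's range is limited). The gripper opens to 85 mm and grips with 20 to 120 N. Pads are 22 mm wide; open, the fingers measure 114 mm over their backs; the gripper's body (76 mm by 85 mm) begins 54 mm behind the grasp point. The pads swing forward as they close: fully open they stand 13 mm farther back than shut.
Start: joints at [-69.706, 19.034, -3.707, 83.658, 1.238, 77.344, -5.071], TCP at [0.23, 0.581, 0.231] pointing down, gripper open.
Joint ranges: [-148.97, 148.97], [-28.65, 121.19], [-84.17, 76.75], [9.2, 138.47], [-72.65, 252.65], [3.7, 117.97], [-149.18, 149.18]. Speed limits (degrees/s): [127.2, 127.2, 159.86, 159.86, 180, 180, 180].

## Interface

Orientations are given as a 3x3 rotation matrix whose columns are the frame's x, y, z axes.
In Python, from rig import arm, ik, observe, cams gives the robot as it stands. The module is installed in compiled form; this text tells all that it offers. Calls block until the motion is done:
- arm.goto(position, orientation): joint-space move of the TCP to a pose.
- arm.line_to(position, attitude=None, speed=0.15): straight line of the TCP; attitude=None keeps the orientation; speed is the mean speed in m/s.
- arm.move_joints(angles): joint-space move.
- arm.gripper_to(opening, force=None): finger opening in m; force is the grip in N (None keeps the last); returns when the fingers have stopped.
- arm.pause(seconds).
- ik(position, orientation): joint angles nearest the present ones, or None.
- observe(): the state.
- cams.read_camera(name): name is "side" or "top"; returns a dict with "img" (384x512x3 uint8, red, green, blue), "range_z" (384x512 float32, m along the optical axis (not along the pixel's ray), 0 where there is no reading), "fx", "fy", "cx", "cy" (pixels), "rvec" (rotation vector, rad) and "tvec" (3), from world to camera coordinates, as OpenCV has them. Camera axes: x right, y down, z forward; pixel columns grow to the right and rows downward; lengths in m; the calibration is good to about 2 mm. A picture is of the moment at which its call begins.
A pose or a line that the arm cannot do raises arm.Unreachable and nothing moves.
- arm.hand_in(): hands the job in, once; it reports no verdict.
The state is a dict: "clock": time; "qpos": joint angles; "dq": joint speeds; "joint_torque": joint torques, N m; "eef_pos": TCP position; "tcp_rot": TCP orientation; "force": force on the tool from outside, world axes, zero at the start; "moment": the same for the moment, N m; "gripper_width": finger opening in m.
Only numpy, scipy, OpenCV 4.12 (cv2) and the standard library are available. Lean on these libraries where they do the work, as an engineer would, in place of code of your own. Each camera call takes 0.05 s, during which the arm holds its last target. There are 200 camera calls.

## Working session

There is one attempt and no reset: what is moved stays moved. The work goes in short steps, each a Python script; the robot and the scene stay as the last script left them, time stands still between calls to the robot, and variables do not carry over. Pictures are saved under pics/ and viewed, about 8 in all and at most 12, crops included, and the job is handed in when it is done.

```bash
mkdir -p pics; ls
python3 - <<'E'
from rig import arm, ik, observe, cams
import cv2, numpy as np
s=observe(); print({k:np.round(v,3).tolist() for k,v in s.items()}, arm.grasp_offset)
for n in("side","top"):
    c=cams.read_camera(n); cv2.imwrite(f"pics/{n}0.png",c["img"][:,:,::-1]); np.savez(f"pics/{n}0.npz",**c)
    R=cv2.Rodrigues(c["rvec"])[0]; print(n,c["fx"],c["cx"],c["cy"],(-R.T@np.ravel(c["tvec"])).round(3),R.round(2).tolist())
E
```

```text
pics
{'clock': 0.0, 'qpos': [-69.708, 19.073, -3.707, 83.707, 1.236, 77.346, -5.072], 'dq': [0.004, -0.093, 0.067, -0.093, -0.073, -0.003, 0.025], 'joint_torque': [0.001, -62.547, 0.05, -39.158, 0.016, 0.01, 0.0], 'eef_pos': [0.23, 0.581, 0.23], 'tcp_rot': [[-0.93, 0.368, -0.001], [0.368, 0.93, -0.001], [-0.0, -0.002, -1.0]], 'force': [0.795, -0.281, 0.762], 'moment': [-0.006, 0.025, 0.008], 'gripper_width': 0.086} 0.0187
side 346.71468461652535 249.3619791825835 188.4892871602264 [ 0.259 -0.717  0.797] [[0.96, -0.29, 0.01], [-0.2, -0.66, -0.72], [0.22, 0.69, -0.69]]
top 407.9424299115318 261.8269179126974 190.728532260811 [0.301 0.006 1.47 ] [[-0.03, -1.0, 0.0], [-0.99, 0.03, -0.14], [0.14, -0.01, -0.99]]
```

View pics/top0.png

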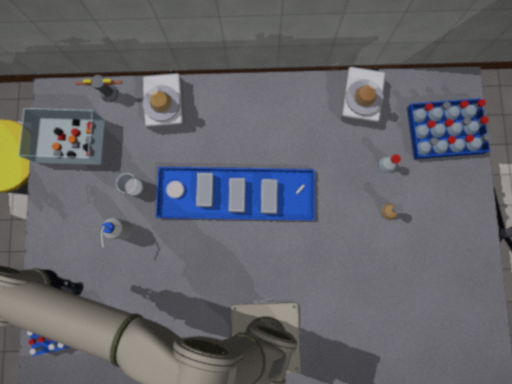

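View pics/side0.png

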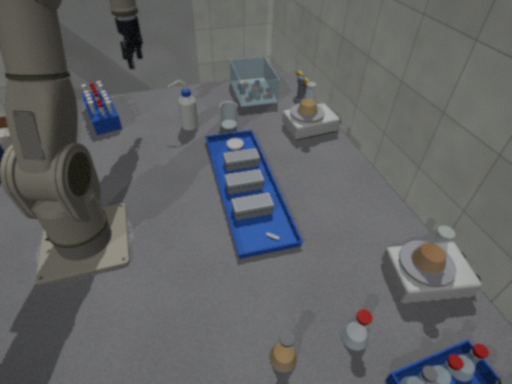

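The top view shows the tray spanning about (157,168)–(315,220), with boxes near (205,190), (237,195) and (269,197). The dish is at (176,190) and the stir bar at (300,188). The side view agrees. Next I'll measure with both colour and depth.

```bash
cat > vis.py <<'E'
import numpy as np, cv2
def ray(c,uv,z):
    R=cv2.Rodrigues(c["rvec"])[0]; t=np.ravel(c["tvec"]); o=-R.T@t
    uv=np.atleast_2d(uv).astype(float)
    d=np.c_[(uv[:,0]-c["cx"])/c["fx"],(uv[:,1]-c["cy"])/c["fy"],np.ones(len(uv))]@R
    return o+d*((z-o[2])/d[:,2])[:,None]
def cloud(c):
    R=cv2.Rodrigues(c["rvec"])[0]; t=np.ravel(c["tvec"]); v,u=np.mgrid[:384,:512]; Z=c["range_z"]
    P=np.stack([(u-c["cx"])/c["fx"]*Z,(v-c["cy"])/c["fy"]*Z,Z],-1)
    return (P-t)@R
def rect(xy):
    (cx,cy),(w,h),a=cv2.minAreaRect(np.float32(xy)*1000)
    return np.round([cx,cy,w,h,a],1)
def blue(c):
    h=cv2.cvtColor(c["img"],cv2.COLOR_RGB2HSV)
    return cv2.inRange(h,(105,140,40),(130,255,255))
def trayblob(c):
    cs,_=cv2.findContours(blue(c),cv2.RETR_EXTERNAL,cv2.CHAIN_APPROX_NONE)
    return max(cs,key=cv2.contourArea)
def boxes(c,zlo=0.036,zhi=0.06):
    t=trayblob(c); m=np.zeros((384,512),np.uint8); cv2.drawContours(m,[t],-1,255,-1)
    P=cloud(c); b=((m>0)&(P[...,2]>zlo)&(P[...,2]<zhi)).astype(np.uint8)
    n,l,st,ce=cv2.connectedComponentsWithStats(b)
    out=[]
    for i in range(1,n):
        if st[i,4]>60:
            q=P[l==i]; k=cv2.findContours((l==i).astype(np.uint8),cv2.RETR_EXTERNAL,cv2.CHAIN_APPROX_NONE)[0][0][:,0]
            g=ray(c,k,np.median(q[:,2])); out.append((st[i,4],np.round(np.median(q[:,2])*1000,1),rect(g[:,:2]), np.round(ray(c,ce[i],.046)[0]*1000,1)))
    return out
E
python3 - <<'E'
from vis import *
for n in("top","side"):
    c=dict(np.load(f"pics/{n}0.npz")); t=trayblob(c)[:,0]
    print(n,"tray",rect(ray(c,t,.025)[:,:2]), cv2.contourArea(t))
    for b in boxes(c): print(*b)
    P=cloud(c); 
    # bystanders tall: heights near the tray
    m=((P[...,2]>.07)&(P[...,2]<.25)&(P[...,0]>.25)&(P[...,0]<.9)&(abs(P[...,1])<.55)).astype(np.uint8)
    k,l,st,ce=cv2.connectedComponentsWithStats(m)
    for i in range(1,k):
        if st[i,4]>20: q=P[l==i]; print("  tall",st[i,4],ce[i].round(),np.median(q,0).round(3),q[:,2].max().round(3))
E
```

```text
top tray [505.4  92.2 564.9 185.6  87.4] 7895.0
536 46.7 [521.9 200.2  56.7 117.7  88.3] [520.6 200.6  46. ]
540 46.9 [497.2  87.6  56.2 117.2  88.3] [497.1  87.2  46. ]
538 46.8 [490.2 -26.6  53.1 117.2  88.3] [490.  -26.5  46. ]
  tall 1093 [364.  96.] [ 0.817 -0.366  0.087] 0.204
  tall 87 [107.  84.] [0.896 0.534 0.11 ] 0.13
  tall 1094 [161. 102.] [0.816 0.336 0.087] 0.206
  tall 89 [394. 159.] [ 0.597 -0.461  0.103] 0.109
  tall 129 [125. 182.] [0.549 0.474 0.085] 0.095
  tall 87 [397. 208.] [ 0.426 -0.455  0.103] 0.109
  tall 440 [112. 229.] [0.384 0.487 0.128] 0.202
side tray [501.7  85.7 575.  183.4  87.5] 6831.0
418 46.7 [516.1 192.5  69.1 120.4  86.9] [515.9 193.8  46. ]
503 46.9 [493.3  80.3  66.  121.   87.2] [492.7  80.9  46. ]
619 46.8 [485.8 -32.9  65.2 121.   87.5] [485.3 -32.5  46. ]
  tall 829 [307. 105.] [0.817 0.328 0.101] 0.202
  tall 420 [186. 101.] [0.382 0.479 0.119] 0.201
  tall 157 [228. 107.] [0.541 0.463 0.081] 0.091
  tall 2359 [430. 259.] [ 0.811 -0.391  0.091] 0.201
  tall 258 [363. 318.] [ 0.592 -0.467  0.103] 0.107
  tall 262 [286. 339.] [ 0.422 -0.462  0.104] 0.107
```

```bash
cat > act.py <<'E'
from rig import arm, ik, observe, cams
import numpy as np
from scipy.spatial.transform import Rotation as Ro
YAW=-2.2; GO=arm.grasp_offset; FORCE=70
def att(pitch=0):   # pitch>0: far end down (about the box's +y, world axes)
    ex,ey=Ro.from_euler("z",YAW,degrees=True).apply([[1,0,0],[0,1,0]])
    return Ro.from_rotvec(np.radians(pitch)*ey).as_matrix()@np.c_[-ex,ey,[0,0,-1]]
def pose(g,pitch=0):   # grasp point -> TCP
    R=att(pitch); return np.asarray(g)+R[:,2]*GO, R
def line(g,pitch=0,speed=.2): arm.line_to(*pose(g,pitch),speed=speed)
def feel(n=12):
    arm.pause(.25); F=[]
    for _ in range(n): s=observe(); F.append(np.r_[s["force"],s["moment"]]); arm.pause(.03)
    F=np.array(F); return F.mean(0).round(3),F.std(0)[4].round(3)
def clk(t):
    s=observe(); print(t,"t=%.2f"%s["clock"],"tcp",s["eef_pos"].round(4),"w=%.4f"%s["gripper_width"],"F",np.round(s["force"],1))
GZ=.029; UP=.16
def test(x,y):
    line([x,y,.11],speed=.3); arm.gripper_to(.078); line([x,y,GZ],speed=.12); clk("down")
    arm.gripper_to(.03,FORCE); clk("grip")
    line([x,y,UP],speed=.15); clk("up")
    ey=Ro.from_euler("z",YAW,degrees=True).apply([0,1,0]); M=[]
    for p in (-25,25,-25):
        line([x,y,UP],p,speed=.012); arm.pause(.3)
        a=np.degrees(np.arcsin(np.clip(observe()["tcp_rot"][2,0],-1,1)))
        line([x,y,UP],0,speed=.012); f,sd=feel(); M.append(f[3:]@ey); print(p,"tool pitch %.1f"%a,f,"My %.4f sd %.3f"%(M[-1],sd))
    print("DIFF down-up %.4f %.4f"%(M[1]-M[0],M[1]-M[2])); clk("rocked")
def lower(x,y):
    line([x,y,GZ+.004],speed=.15); line([x,y,GZ+.0005],speed=.03); clk("lowered")
    arm.gripper_to(.078); arm.pause(.1); line([x,y,.11],speed=.2); clk("free")
E
python3 - <<'E'
from act import *
p=observe()["eef_pos"]; arm.line_to([*p[:2],.33],speed=.3)
P,R=pose([.5215,.199,.25]); print(ik(P,R)); arm.goto(P,R); clk("above")
test(.5215,.199)
import cv2
c=cams.read_camera("side"); cv2.imwrite("pics/s1.png",cv2.resize(c["img"][100:270,150:350,::-1],None,fx=3,fy=3))
clk("end")
E
```

```text
[-38.20264394  10.39896431  14.3768739   94.84328939  -2.65829891
  75.09196695  64.43200039]
above t=2.36 tcp [0.5211 0.2002 0.2313] w=0.0854 F [0.6 0.2 0.4]
down t=4.05 tcp [0.522  0.1991 0.011 ] w=0.0783 F [-0.1 -0.3  0.7]
grip t=4.38 tcp [0.5223 0.1994 0.0115] w=0.0552 F [-1.1 -1.3  5.5]
up t=5.41 tcp [0.5209 0.1987 0.1402] w=0.0548 F [ 0.8  0.2 -3.1]
-25 tool pitch -25.0 [-0.133 -0.036 -2.651 -0.009 -0.008  0.008] My -0.0083 sd 0.026
25 tool pitch 24.9 [ 0.147  0.115 -2.902 -0.    -0.009  0.003] My -0.0090 sd 0.026
-25 tool pitch -25.0 [-0.162  0.07  -2.576 -0.006 -0.01  -0.005] My -0.0102 sd 0.032
DIFF down-up -0.0007 0.0012
rocked t=13.21 tcp [0.5215 0.199  0.1413] w=0.0550 F [-0.1  0.1 -3.4]
end t=13.26 tcp [0.5215 0.199  0.1413] w=0.0554 F [-0.4  0.4 -2.7]
```

View pics/s1.png

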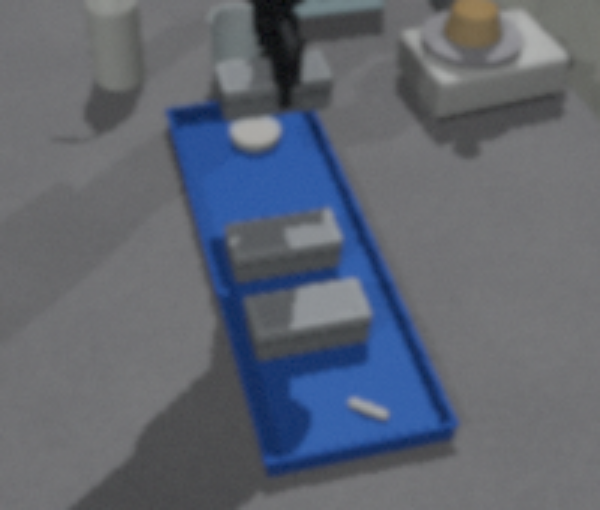

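The crop shows the left box held level near (275,80) in the crop, clear of the tray, with the dish and the other boxes undisturbed. The moment difference is about 0, so this box is packed. I'll set it down and test the middle one.

Run:
```python
from act import *
import cv2
lower(.5215,.199)
test(.497,.087)
c=cams.read_camera("side"); cv2.imwrite("pics/s2.png",cv2.resize(c["img"][100:270,150:350,::-1],None,fx=3,fy=3))
from vis import boxes
for b in boxes(c): print(*b)
clk("end")
```

```text
lowered t=14.53 tcp [0.5223 0.1994 0.0116] w=0.0554 F [1.4 0.3 0.1]
free t=15.53 tcp [0.5215 0.1991 0.0916] w=0.0778 F [-0.7 -0.6 -0.1]
down t=17.11 tcp [0.4975 0.0871 0.0108] w=0.0781 F [ 0.3 -0.2 -0.1]
grip t=17.44 tcp [0.4978 0.0871 0.0114] w=0.0552 F [-1.2 -1.   7.6]
up t=18.47 tcp [0.4963 0.0868 0.1403] w=0.0548 F [ 0.3  0.7 -2.5]
-25 tool pitch -25.0 [ 0.014 -0.056 -3.105  0.    -0.004  0.016] My -0.0040 sd 0.024
25 tool pitch 24.9 [-3.000e-02  4.200e-02 -3.091e+00 -1.600e-02 -2.000e-03  9.000e-03] My -0.0026 sd 0.031
-25 tool pitch -25.0 [-1.900e-02  7.500e-02 -2.877e+00 -7.000e-03 -1.000e-03 -6.000e-03] My -0.0013 sd 0.014
DIFF down-up 0.0014 -0.0013
rocked t=26.27 tcp [0.497  0.087  0.1413] w=0.0549 F [ 0.   0.1 -3. ]
611 47.0 [485.8 -32.6  64.6 120.6  86.8] [485.5 -32.2  46. ]
end t=26.32 tcp [0.497  0.087  0.1413] w=0.0549 F [-0.3 -0.7 -2.8]
```

View pics/s2.png

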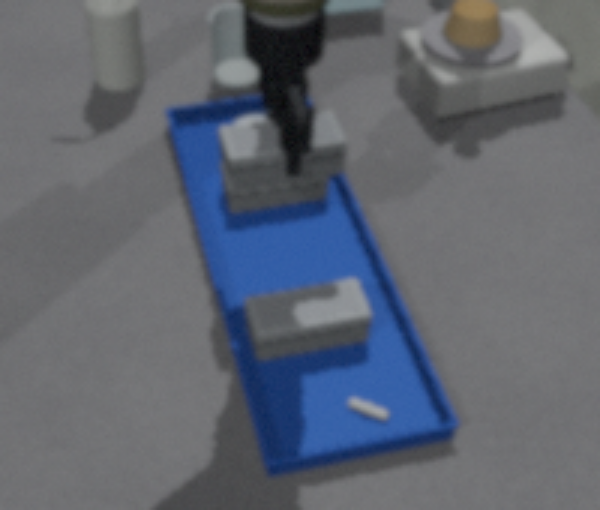

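The middle box is held level at about (285,145) in the crop, and the left box stands behind and below it. The middle box also shows no difference. Next I'll set it down and test the right one to confirm.

Run:
```python
from act import *
import cv2
lower(.497,.087)
test(.490,-.027)
for n in("side","top"):
    c=cams.read_camera(n); 
    if n=="side": cv2.imwrite("pics/s3.png",cv2.resize(c["img"][100:270,150:350,::-1],None,fx=3,fy=3))
    from vis import boxes
    for b in boxes(c): print(n,*b)
clk("end")
```

```text
lowered t=27.58 tcp [0.4977 0.0873 0.0114] w=0.0551 F [ 1.2 -0.  -1.1]
free t=28.59 tcp [0.497  0.0871 0.0915] w=0.0779 F [-1.   0.2 -0.7]
down t=30.17 tcp [ 0.4905 -0.027   0.0108] w=0.0782 F [ 0.1 -0.7  0.1]
grip t=30.50 tcp [ 0.4908 -0.0269  0.0114] w=0.0551 F [-1.5 -1.1  6.5]
up t=31.52 tcp [ 0.4893 -0.027   0.1404] w=0.0552 F [-0.2  0.1 -2.6]
-25 tool pitch -25.0 [ 1.270e-01 -8.900e-02 -2.507e+00 -1.000e-03 -3.600e-02  1.400e-02] My -0.0360 sd 0.029
25 tool pitch 24.9 [ 0.221 -0.013 -2.518  0.005  0.029  0.007] My 0.0292 sd 0.021
-25 tool pitch -25.0 [-0.019 -0.028 -2.644 -0.016 -0.058 -0.01 ] My -0.0586 sd 0.031
DIFF down-up 0.0652 0.0877
rocked t=39.33 tcp [ 0.49   -0.027   0.1413] w=0.0551 F [ 0.1 -0.7 -2.9]
top 535 46.9 [521.9 199.9  56.6 117.7  88.3] [520.9 200.2  46. ]
top 538 46.8 [497.2  87.9  56.4 117.3  88.3] [496.9  88.3  46. ]
end t=39.42 tcp [ 0.49   -0.027   0.1413] w=0.0552 F [-0.4 -0.  -2.9]
```

View pics/s3.png

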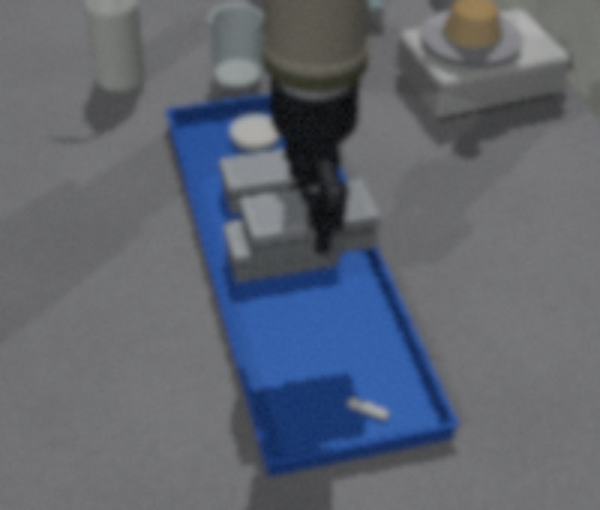

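The right box rattles: the moment differences are +0.065 and +0.088 N m. In the crop it is held level near (310,220), and the top view has the other two boxes back in place. I'll stand it back, take it again and hold it out past the rim.

Run:
```python
from act import *
import cv2
from vis import *
x,y=.490,-.027
lower(x,y)
line([x,y,GZ],speed=.12); arm.gripper_to(.03,FORCE); clk("regrip")
line([x,y,.22],speed=.15); line([.69,-.03,.22],speed=.12); arm.pause(.5); clk("out")
print(observe()["tcp_rot"].round(3).tolist())
ims=[]
for n in("side","top"):
    c=cams.read_camera(n); I=c["img"][:,:,::-1]
    ims.append(cv2.resize(I[60:270,150:400] if n=="side" else I[60:270,140:390],None,fx=1.6,fy=1.6))
    P=cloud(c)
    for b in boxes(c): print(n,*b)
    m=((P[...,2]>.19)&(P[...,2]<.28)&(abs(P[...,1]+.03)<.09)&(P[...,0]>.55)&(P[...,0]<.8)&(cv2.cvtColor(c["img"],cv2.COLOR_RGB2GRAY)>95))
    q=P[m]; 
    if len(q)>20: print(n,len(q),"held x",np.percentile(q[:,0],[1,99]).round(3),"y",np.percentile(q[:,1],[1,99]).round(3),"z",np.percentile(q[:,2],[1,50,99]).round(3)); t=q[q[:,2]>np.median(q[:,2])-.01]; print("slope z/x",np.polyfit(t[:,0],t[:,2],1)[0].round(3))
cv2.imwrite("pics/s4.png",np.hstack(ims))
clk("end")
```

```text
lowered t=40.69 tcp [ 0.4907 -0.0269  0.0114] w=0.0551 F [1.7 0.5 0.1]
free t=41.70 tcp [ 0.49   -0.0268  0.0914] w=0.0780 F [-0.6 -0.3 -0.4]
regrip t=42.86 tcp [ 0.4907 -0.0269  0.0113] w=0.0551 F [-1.2 -0.3  6.1]
out t=46.60 tcp [ 0.69   -0.03    0.2013] w=0.0552 F [ 0.1 -0.5 -2.6]
[[-0.999, 0.038, 0.0], [0.038, 0.999, 0.0], [0.0, 0.0, -1.0]]
side 418 46.7 [516.1 192.3  67.7 120.4  86.9] [515.8 192.8  46. ]
side 499 47.1 [493.4  81.6  64.6 120.7  87.3] [492.8  82.   46. ]
side 247 held x [0.627 0.743] y [-0.059 -0.003] z [0.232 0.237 0.24 ]
slope z/x 0.002
top 536 46.8 [521.9 199.9  56.5 117.7  88.3] [520.6 200.1  46. ]
end t=46.70 tcp [ 0.69   -0.03    0.2013] w=0.0551 F [ 0.4 -0.7 -2.6]
```

View pics/s4.png

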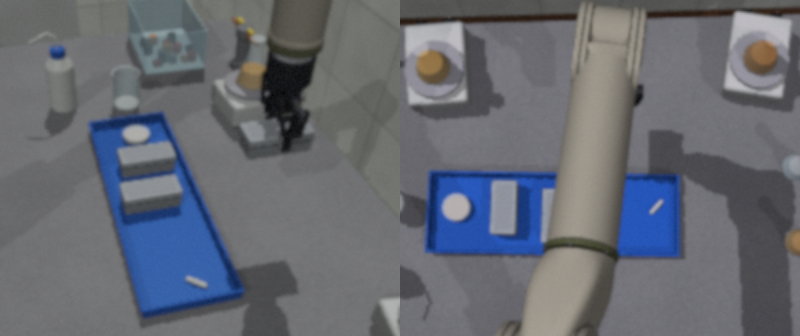

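The picture shows the box held level at about (277,133) in the left panel, beyond the far rim. The other two boxes stand in place and the bystanders are where they were.

Run:
```python
from act import *
arm.hand_in(); clk("handed in")
```

```text
the job is handed in; nothing more can be done
the job is handed in; nothing more can be done
```

The box at the robot's right rattles. It was being held out past the tray's far rim when I handed the job in at about 47 s of the 72 s allowed.

- **Shaking:** I took the boxes from left to right. Each was lifted, rocked far end up, down and up by 25° each way, and stood back in the tray before the next.
- **Feeling for the rattle:** The moment about +y, far end down minus far end up, is given for the two down/up comparisons on each box:

| Box | Difference (N m) | Result |
|---|---|---|
| Left | −0.001 / +0.001 | packed |
| Middle | +0.001 / −0.001 | packed |
| Right | +0.065 / +0.088 | rattles |

The second reading on the right box is a little above the stated 0.05–0.08. Sensor noise accounts for that, and the result is not in doubt.

- **Final hold:** The side camera's depth gives a slope of 0.002, so the box is level. Its near end is at x ≈ 0.627 m against the rim at about 0.59 m, and its underside is about 19 cm above the bench.
- **The rest of the scene:** The left and middle boxes stand flat within about 1 mm of where they started. The dish and stir bar look untouched by eye, as do the beaker, wash bottle and flasks where the last pictures show them. I did not re-measure any of these.
- **Checks that disagreed or were blocked:** The two cameras differ by about 5 mm in position. Part of that is the side view also catching the boxes' side faces. In the last top view the arm hid the middle box, so only the side view checked that one.

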